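Pin the shelf bracket to its rack foot

ROBOT

A 7-joint arm with a two-finger parallel gripper is mounted at the origin on the work surface. World frame = base frame: x ahead of the robot, y to its left, z up, the work surface at z = 0. Lengths are in m, angles in rad, forces in N, time in s.
With the tool pointing down it reaches from about 0.425 to 1.025 m from the base axis. Payload 9.4 kg.
Tool frame: the origin (TCP) lies midway between the tips of the shut fingers; the grasp point (between the pads) lies 19 mm behind it; z points along the fingers, y is the line along which they close (so a half turn about z gives the same grasp; the last joint's range is limited). The gripper opens to 93 mm and grips with 3 to 60 N. Pads are 15 mm wide; open, the fingers measure 128 mm over their backs; the gripper's body (75 mm by 188 mm) begins 65 mm behind the grasp point.
Start: joints at [1.17, 0.599, -0.003, 1.599, 0.002, 0.943, -0.08], TCP at [0.231, -0.687, 0.219] pointing down, gripper open.
Joint ranges: [-2.57, 2.57], [-0.35, 1.97], [-1.29, 1.29], [0.11, 2.56], [-1.05, 4.19], [0.11, 1.86], [-2.63, 2.63]. Speed limits (rad/s): [2.22, 2.22, 3.01, 3.01, 3.14, 3.14, 3.14].

INTERFACE

Orientations are given as [roll, pitch, yaw] about the fixed x, y, z axes, in that order (R = Rz(yaw) Ry(pitch) Rx(roll)).
In Python, from workcell import ctrl gives the robot as it stands. Calls block until the motion is done:
- ctrl.move_pose(position, orientation): joint-space move of the TCP to a pose.
- ctrl.move_linear(position, rot=None, v=0.15): straight line of the TCP; rot=None keeps the orientation; v is the mean speed in m/s.
- ctrl.movej(angles): joint-space move.
- ctrl.gripper_to(opening): finger opening in m; the grip force is fixed at half the most; returns when the fingers have stopped.
- ctrl.sleep(seconds).
- ctrl.solve_ik(position, orientation): joint angles nearest the present ones, or None.
- ctrl.observe(): the state.
- ctrl.get_image(name): name is "scene" or "side" or "wrist"; returns a dict with "color" (384x512x3 uint8, red, green, blue), "depth" (384x512 float32, m along the optical axis (not along the pixel's ray), 0 where there is no reading), "intrinsics" (3x3 intrinsics, pixels), "extrinsics" (4x4, takes a point from camera to world coordinates); the wrist camera has in their place "mount" (4x4, takes a point from camera to tool coordinates, whose origin is the TCP and whose axes are the flange's). Camera axes: x right, y down, z forward; pixel columns grow to the right and rows downward; lengths in m; the calibration is good to about 2 mm. A picture is of the moment at which its call begins: read the wrist's pose just before it.
A pose or a line that the arm cannot do raises ctrl.IKError and nothing moves.
- ctrl.sign_off(): hands the job in, once; it reports no verdict.
Trained networks look in a picture, given as the dict that the camera call returned (one of the last four; its "shot" number tells which), for a name from the list of things; names that differ only in an ending like _2 or _b are one class to them, and where a whole thing is asked for, a point or a joint stands for the part that bears it (a point fixed in the world has none). Each returns a list of dicts, best first, with "score" (0 to 1); they miss things now and then, are a little off and sometimes report something else, mostly with a low value. They report only what shows in the picture. A call takes as long as a camera call. They do not tell look-alikes from the thing itself.
- ctrl.search_frame(picture, target): "bbox" ([left, top, right, bottom] in pixels, round what is visible of it).
The state is a dict: "clock": time; "qpos": joint angles; "qd": joint speeds; "tau": joint torques, N m; "tcp_pos": TCP position; "tcp_rot": TCP orientation; "force": force on the tool from outside, world axes, zero at the start; "moment": the same for the moment, N m; "grip_width": finger opening in m.
Only numpy, scipy, OpenCV 4.12 (cv2) and the standard library are available. Lean on these libraries where they do the work, as an engineer would, in place of code of your own. Each camera call takes 0.05 s, during which the arm holds its last target. There are 200 camera calls.

TASK

On the bench a shelf bracket is slipped over the stub post of a rack foot. Put the linchpin right through the cross hole of the post, gently and without forcing it, until its shoulder is home against the post; then swing its sprung ring over the top of the post and down past the pin's end until it snaps under the nose and is locked, and let go. Leave the other things on the bench alone.

Things in the scene. Friction and masses are not known exactly. Their poses are not given: they have to be found in the camera images.
- foot: Rack foot, fixed to the bench: dark base plate 100 x 100 x 12 mm, on it a 44 x 46 mm steel sleeve (the bracket) 60 mm high, whose slotted arm (34 mm wide, top at 58 mm) runs along the foot's -y to 220 mm. A bare square steel stub post, 30 mm in foot x by 32 mm in foot y, stands out of the sleeve. Origin: centre of the plate's underside, on the post's centre line; z up.
- sleeve_top (a point): Centre of the sleeve's top, 60 mm above the foot's origin, where the post comes out. The post was pulled out by hand, nobody measured how far: its cross hole is centred somewhere 35 to 55 mm above this point (sideways it is true). The hole is round, 11.6 mm, right through along the foot's x, mouths at x = -15 and +15 mm; either may be used. The post ends 18 mm above the hole's centre.
- pin: Loose steel linchpin, 0.3 kg. Origin: on the round pin's axis at the shoulder, 26 mm over the bench; +x to the tip, z up. Pin 10 mm thick, 59 mm long, nose slightly domed, its rim bevelled to 8.6 mm. Head behind the shoulder, bottom-heavy so it hangs upright: 18 mm round flange x -4 to 0, block x -18 to -4, 24 mm wide, then grip tab. Home: shoulder face against the post, z up, tip 29 mm out of the far side.
- pin_grip (a point): Point in the flat grip tab at the back of the head, 40 mm behind the shoulder on the pin's axis. The tab reaches from 58 to 18 mm behind the shoulder, is 14 mm thick (along the pin's y) and goes from 26 mm below to 10 mm above the axis.
- pin_mid (a point): Point on the pin's axis 15 mm ahead of the shoulder; with the pin home it lies on the post's centre line (foot x = 0, y = 0).
- pin_tip (a point): Centre of the pin's round tip, 59 mm ahead of the shoulder.
- ring (a joint): Ring angle (rad): 0 = end bar level with the pin's axis, in front of its nose; 0.7 = open, raised; -0.1 or less = locked, bar snapped just under the nose (stop -0.15). Wire loop 52 mm wide, hinged about the pin's y on its axis 9 mm behind the shoulder; it stays where left. From +0.1 to -0.1 its end bar (69 mm from the hinge) rides over the nose, springing out 1.5 mm: 5 to 8 N on the tab.
- ring_tab (a point): The flat thumb tab on the ring's end, the place to press: 22 mm long, 16 mm wide, 4 mm thick, beyond the end bar. The point is in its middle, 83 mm from the hinge: at ring angle a it lies at pin x = -9 + 83 cos a, z = 83 sin a (mm). Pressing further in than the tab, one lands on the pin's nose instead; pressing straight down while it stands steep jams it: follow its arc.
- bolt: Bystander: a plain steel bolt, 12 mm diameter, 87 mm long, 22 mm high at its head, lying on the bench, no ring. Origin: underside (lying parts: on the bench below their middle).
- washer: Bystander: a flat steel washer, 34 mm, lying flat. Origin: underside (lying parts: on the bench below their middle).
- spanner: Bystander: a steel spanner, 170 mm, lying flat. Origin: underside (lying parts: on the bench below their middle).
- flask: Bystander: a steel flask, 68 mm wide, 190 mm high. Origin: underside (lying parts: on the bench below their middle).
- jar: Bystander: a jar, 62 mm wide, 75 mm high. Origin: underside (lying parts: on the bench below their middle).
- cup: Bystander: a blue mug, 72 mm wide, 70 mm high. Origin: underside (lying parts: on the bench below their middle).
- tin: Bystander: a tin, 100 mm wide, 130 mm high. Origin: underside (lying parts: on the bench below their middle).
Things that resemble listed ones, but are neither listed nor needed, are in the scene too. Leave any blue or yellow look-alike of the pin alone.

How it is judged:
On the way, in this order (a step that is already met when the one before it is completed fails the run):
1. the pin is through the post with its shoulder home while the ring is still open (x of pin_mid in the frame of foot between -0.003 and 0.003 m and y of pin_mid in the frame of foot between -0.004 and 0.004 m and z of pin_mid in the frame of foot between 0.09 and 0.12 m and angle between the x axis of pin and the x axis of foot, either way round below 0.15 rad and value of joint ring above 0.3 rad), for 0.2 s.
2. the ring is locked over the pin's end with the pin home (x of pin_mid in the frame of foot between -0.003 and 0.003 m and y of pin_mid in the frame of foot between -0.004 and 0.004 m and z of pin_mid in the frame of foot between 0.09 and 0.12 m and angle between the x axis of pin and the x axis of foot, either way round below 0.15 rad and value of joint ring below -0.06 rad), for 0.2 s.
At the end, for the whole second after the job is handed in: The pin is through the post's hole and home (pin_mid within 3 mm of the post's centre line along the hole, 4 mm across it, 90 to 120 mm above the foot's underside, pin within 0.15 rad of the hole's direction), the ring is locked under the nose (below -0.06 rad), and the pin is at rest (all of step 2 and linear speed of pin below 0.02 m/s and angular speed of pin below 0.2 rad/s); the robot touches nothing.
It fails at once if before it is home, the pin is forced against the post or foot with more than 20 N (contact force between pin and foot above 20 N and (x of pin_mid in the frame of foot above 0.004 m or x of pin_mid in the frame of foot below -0.004 m)).
It fails at once if the pin or its ring is forced against the post or foot with more than 30 N (contact force between pin and foot above 30 N).
It fails at once if the robot presses on the rack foot with more than 30 N (contact force between the arm and foot above 30 N).
It fails at once if another thing on the bench is moved by more than 40 mm (distance of any of bolt, washer, spanner, flask, jar, cup, tin from where it was at the start of the episode above 0.04 m).
It also fails if it takes over 72 s, if anything falls off the work surface, if the arm or the gripper's body presses on something with over 40 N, if the wrist force passes 120 N, or if a joint passes its speed limit or range.

## Working session

There is one attempt and no reset: what is moved stays moved. The work goes in short steps, each a Python script; the robot and the scene stay as the last script left them, time stands still between calls to the robot, and variables do not carry over. Pictures are saved under pics/ and viewed, on a budget of 10 in all, crops included, one or two more only if the job needs it, and the job is handed in when it is done.

```bash
ls; mkdir -p pics; cat > h.py <<'E'
from workcell import ctrl
import numpy as np, cv2
from scipy.spatial.transform import Rotation as R
def save(im,name): cv2.imwrite('pics/'+name,cv2.cvtColor(im,cv2.COLOR_RGB2BGR))
def cloud(p,E=None):
    d=p['depth'];K=p['intrinsics'];E=p['extrinsics'] if E is None else E
    v,u=np.indices(d.shape)
    c=np.stack([(u-K[0,2])/K[0,0]*d,(v-K[1,2])/K[1,1]*d,d],-1)
    w=c@E[:3,:3].T+E[:3,3]; w[d==0]=np.nan
    return w
def wristE(o,p):
    T=np.eye(4);T[:3,:3]=R.from_euler('xyz',o['tcp_rot']).as_matrix();T[:3,3]=o['tcp_pos'];return T@p['mount']
E
python3 - <<'E'
from h import *
o=ctrl.observe();print({k:np.round(v,3) for k,v in o.items()})
ims=[]
for n in ['scene','side']:
    p=ctrl.get_image(n);w=cloud(p);np.savez(f'{n}0.npz',w=w,c=p['color'],K=p['intrinsics'],E=p['extrinsics'])
    im=p['color'].copy();print(n,p['extrinsics'][:3,3].round(3))
    for t in ['foot','pin','ring_tab','bolt','spanner','washer','flask','jar','cup','tin']:
        for b in ctrl.search_frame(p,t)[:4]:
            x0,y0,x1,y1=[int(a) for a in b['bbox']];q=w[max(y0,0):y1,max(x0,0):x1].reshape(-1,3)
            print(t,round(b['score'],2),[x0,y0,x1,y1],np.nanmedian(q,0).round(3))
    save(cv2.resize(im,(800,600)),f'{n}0.png')
E
```

```text
pics
{'clock': np.float64(0.0), 'qpos': array([ 1.17 ,  0.6  , -0.003,  1.6  ,  0.002,  0.943, -0.08 ]), 'qd': array([-0.001,  0.003, -0.002, -0.001, -0.   ,  0.001, -0.   ]), 'tau': array([-2.0000e-03, -7.6510e+01,  1.4970e+00, -2.5235e+01, -5.2000e-02,
        1.7000e-02,  0.0000e+00]), 'tcp_pos': array([ 0.231, -0.687,  0.218]), 'tcp_rot': array([-3.14 ,  0.   ,  0.324]), 'force': array([-0.532,  0.47 ,  0.297]), 'moment': array([ 0.02 ,  0.051, -0.041]), 'grip_width': np.float64(0.093)}
scene [ 1.458 -0.715  1.083]
foot 0.65 [263, 181, 317, 258] [0.625 0.019 0.   ]
pin 0.69 [270, 152, 292, 171] [0.361 0.207 0.002]
pin 0.66 [305, 156, 340, 182] [ 0.505  0.313 -0.   ]
pin 0.58 [313, 132, 328, 160] [0.386 0.401 0.   ]
ring_tab 0.59 [336, 156, 336, 162] [nan nan nan]
ring_tab 0.45 [290, 173, 293, 169] [nan nan nan]
bolt 0.6 [348, 183, 363, 200] [0.699 0.256 0.071]
bolt 0.42 [190, 242, 214, 251] [ 0.539 -0.255  0.001]
spanner 0.44 [241, 259, 257, 276] [ 0.699 -0.19   0.001]
washer 0.63 [351, 147, 376, 173] [0.574 0.44  0.032]
washer 0.49 [261, 188, 265, 193] [0.441 0.065 0.001]
flask 
[... 526 characters left out ...]
413 0.007]
pin 0.52 [231, 139, 241, 174] [0.531 0.335 0.015]
pin 0.4 [244, 171, 337, 219] [0.664 0.035 0.007]
ring_tab 0.56 [210, 146, 218, 152] [0.46  0.439 0.003]
ring_tab 0.54 [228, 136, 243, 160] [0.537 0.393 0.005]
ring_tab 0.52 [212, 178, 216, 178] [nan nan nan]
bolt 0.55 [259, 274, 274, 302] [ 0.52  -0.266  0.003]
spanner 0.95 [324, 251, 371, 301] [ 0.718 -0.271  0.003]
washer 0.54 [213, 208, 224, 215] [0.439 0.049 0.004]
flask 0.94 [307, 275, 349, 354] [ 0.607 -0.438  0.074]
jar 0.83 [274, 139, 293, 169] [0.69  0.262 0.036]
jar 0.61 [258, 270, 277, 300] [ 0.525 -0.256  0.002]
tin 0.63 [232, 307, 288, 384] [ 0.467 -0.482  0.12 ]
tin 0.28 [212, 205, 225, 214] [0.44  0.06  0.004]
  return np.nanmean(a, axis, out=out, keepdims=keepdims)
```

```bash
python3 - <<'E'
import numpy as np,cv2
a=np.load('scene0.npz')['c'];b=np.load('side0.npz')['c']
A=cv2.resize(a[120:290,170:400],None,fx=3.4,fy=3.4,interpolation=cv2.INTER_CUBIC)
B=cv2.resize(b[125:265,160:390],None,fx=3.4,fy=3.4,interpolation=cv2.INTER_CUBIC)
cv2.imwrite('pics/a.png',A[:600,:,::-1]);cv2.imwrite('pics/b.png',B[:,:,::-1])
E
```

```text
(no output)
```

View pics/a.png

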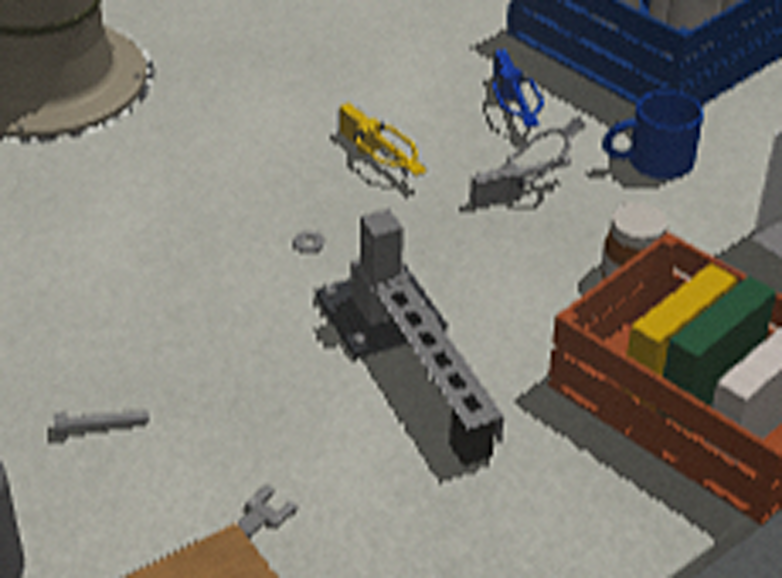

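View pics/b.png

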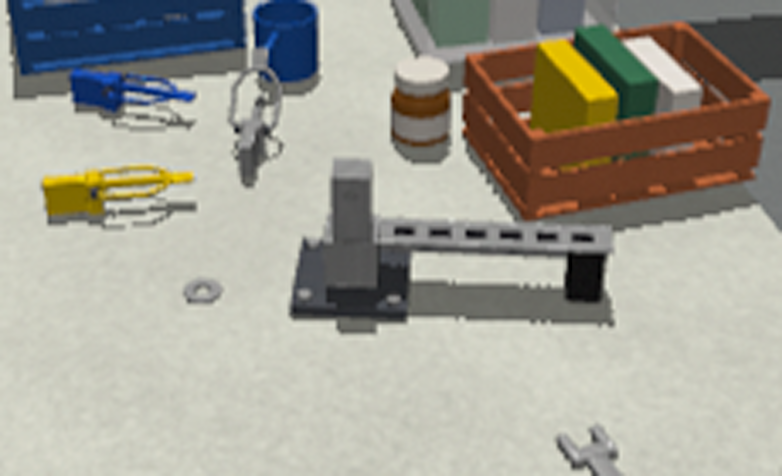

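Scene crop: the steel pin's head is at about crop (495,185) (full image about (316,174)). Its ring points to the upper right, with the yellow and blue look-alikes beside it. The foot post is at crop (382,245), with its arm towards world +x. Next I'll take close looks with the wrist camera.

```bash
python3 - <<'E'
from h import *
o=ctrl.observe();P=np.array(o['tcp_pos'])
ctrl.move_linear([P[0],P[1],0.36],v=0.3)
ims=[]
for i,(pos,yaw) in enumerate([((0.60,0.02,0.42),0),((0.53,0.30,0.30),0)]):
    ctrl.move_pose(pos,[np.pi,0,yaw])
    o=ctrl.observe();p=ctrl.get_image('wrist');E=wristE(o,p);w=cloud(p,E)
    print(o['clock'],np.round(o['qpos'],2),p['mount'].round(3).tolist(),p['intrinsics'][0,0])
    np.savez(f'w{i}.npz',w=w,c=p['color'],K=p['intrinsics'],E=E)
    for t in ['foot','pin','ring_tab']:
        for b in ctrl.search_frame(p,t)[:3]:print(t,round(b['score'],2),np.round(b['bbox']))
    ims.append(p['color'])
save(cv2.resize(np.hstack(ims),(800,300)),'w01.png')
w=np.load('w0.npz')['w']
m=(w[...,2]>0.1)&(w[...,2]<0.15)&(np.abs(w[...,0]-.6)<.12)&(np.abs(w[...,1])<.12)
q=w[m];print(len(q),q.mean(0),np.percentile(q[:,2],[5,50,95]))
if len(q)>20:
    r=cv2.minAreaRect((q[:,:2]*1000).astype(np.float32));print(r)
a=(w[...,2]>0.05)&(w[...,2]<0.064)&(np.abs(w[...,1])<.15)&(w[...,0]<.9)
q=w[a];r=cv2.minAreaRect((q[:,:2]*1000).astype(np.float32));print('arm',r,np.median(q[:,2]))
E
```

```text
4.5417 [ 0.22  0.32 -0.47  1.6   0.15  1.26 -1.85] [[-0.0, -0.964, -0.264, 0.073], [1.0, -0.0, 0.0, -0.0], [-0.0, -0.264, 0.964, -0.166], [0.0, 0.0, 0.0, 1.0]] 342.8348386062345
foot 0.69 [204.   8. 289. 189.]
pin 0.73 [146. 260. 163. 286.]
pin 0.58 [ 29. 218.  64. 252.]
pin 0.57 [ 35. 174. 135. 205.]
ring_tab 0.97 [ 36. 175.  97. 207.]
ring_tab 0.65 [ 32. 222.  63. 257.]
ring_tab 0.62 [386. 167. 435. 197.]
5.9333 [-0.22  0.42 -0.55  1.76  0.25  1.03 -2.44] [[-0.0, -0.964, -0.264, 0.073], [1.0, -0.0, 0.0, -0.0], [-0.0, -0.264, 0.964, -0.166], [0.0, 0.0, 0.0, 1.0]] 342.8348386062345
foot 0.73 [398.   0. 511. 164.]
pin 0.98 [299. 213. 336. 288.]
pin 0.74 [160. 206. 210. 287.]
pin 0.62 [205. 139. 305. 181.]
ring_tab 0.84 [167. 200. 216. 262.]
ring_tab 0.64 [296. 212. 336. 271.]
ring_tab 0.5 [204. 141. 303. 185.]
542 [0.57368779 0.04339811 0.11872783] [0.11001243 0.11963116 0.12112013]
((572.1336059570312, 43.80466079711914), (29.87692642211914, 32.42344665527344), 74.4635009765625)
arm ((682.4474487304688, 78.60502624511719), (165.61080932617188, 242.80809020996094), 75.91304016113281) 0.057988691118288194
```

View pics/w01.png

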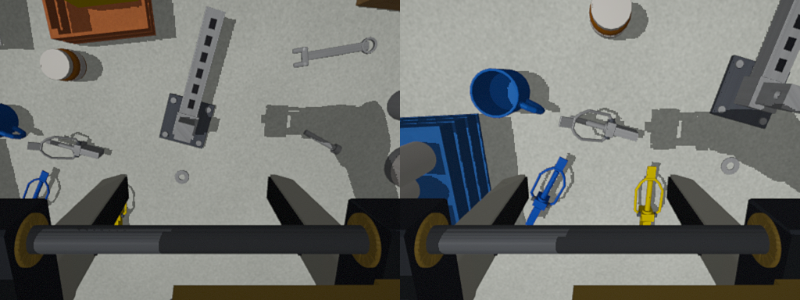

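Right half (wrist, full-image px): the pin has its ring at about (365,160), its tip pointing left (world +y) and its grip tab at about (405,168). The foot is at top right. Left half: the post top is at about (238,165), and the arm runs up and to the right. I'll fit both numerically.

```bash
python3 - <<'E'
from h import *
D=np.load('w1.npz');w=D['w'];c=D['c'].astype(int)
print('pin region', w[160,402],w[165,410])
reg=np.zeros(w.shape[:2],bool);reg[130:190,195:320]=1
m=reg&(w[...,2]>0.012)&(w[...,2]<0.15)
n,l,st,ce=cv2.connectedComponentsWithStats(m.astype(np.uint8));print(st.tolist())
q=w[m]
print(np.percentile(q,[0,50,100],axis=0).round(3))
# low band: tab/pin, z .02-.042
ax=q[:,:2]-q[:,:2].mean(0)
u,s,vt=np.linalg.svd(ax,full_matrices=False);d=vt[0]*np.sign(vt[0][1]);print('axis all',np.degrees(np.arctan2(d[1],d[0])))
nrm=np.array([-d[1],d[0]]);c0=q[:,:2].mean(0)
s_=ax@d;t_=ax@nrm
for a in np.arange(s_.min(),s_.max(),0.006):
    k=(s_>=a)&(s_<a+.006)
    if k.any(): print(round(a*1000),k.sum(),'t',(t_[k].min()*1e3).round(1),(t_[k].max()*1e3).round(1),'z',(np.percentile(q[k,2],[0,50,100])*1e3).round(1))
print('c0',c0,'d',d)
# post / arm
w=np.load('w0.npz')['w']
m=(w[...,2]>0.1165)&(w[...,2]<0.13)&(np.abs(w[...,0]-.57)<.04)&(np.abs(w[...,1]-.045)<.04)
q=w[m];print('top',len(q),q.mean(0),cv2.minAreaRect((q[:,:2]*1000).astype(np.float32)))
a=(np.abs(w[...,2]-.058)<.004)
n,l,st,ce=cv2.connectedComponentsWithStats(a.astype(np.uint8));i=1+np.argmax(st[1:,4]);q=w[l==i]
r=cv2.minAreaRect((q[:,:2]*1000).astype(np.float32));print('arm',r,len(q))
print(cv2.fitLine((q[q[:,0]>.62][:,:2]).astype(np.float32),cv2.DIST_L2,0,.01,.01).ravel())
im=cv2.resize(D['c'][120:200,190:330],None,fx=5.5,fy=5.5,interpolation=cv2.INTER_CUBIC);save(im,'pin.png')
E
```

```text
pin region [ 5.16012642e-01  9.28661308e-02 -3.94954388e-05] [0.50913834 0.08138571 0.0007956 ]
[[0, 0, 512, 384, 194894], [202, 140, 104, 42, 1714]]
[[0.494 0.231 0.012]
 [0.521 0.295 0.036]
 [0.551 0.357 0.079]]
axis all 74.75331577472915
-67 59 t -5.5 8.1 z [13.4 35.3 37.7]
-61 64 t -5.5 8.6 z [12.3 35.4 38.2]
-55 61 t -5.5 8.5 z [12.6 35.5 37.5]
-49 62 t -5.7 8.2 z [14.  35.4 37.4]
-43 61 t -5.7 8.4 z [13.7 35.3 37.7]
-37 62 t -5.8 8.0 z [13.1 35.4 38. ]
-31 67 t -10.7 12.4 z [12.8 35.4 37.3]
-25 117 t -16.7 18.4 z [17.5 35.3 37. ]
-19 153 t -22.0 24.3 z [15.7 34.7 37.8]
-13 101 t -23.8 24.7 z [21.8 32.6 36.6]
-7 72 t -24.1 25.4 z [26.5 34.  39.4]
-1 72 t -24.2 26.4 z [25.1 38.2 43.9]
5 72 t -24.4 26.0 z [26.2 42.6 48.7]
11 77 t -24.7 26.2 z [25.9 46.6 52.2]
17 74 t -24.9 27.0 z [25.7 49.9 55.4]
23 84 t -24.4 25.7 z [25.1 54.4 59.5]
29 88 t -20.5 21.1 z [26.3 59.  63.4]
35 112 t -16.8 18.1 z [27.2 64.1 67.3]
41 83 t -8.8 8.3 z [25.4 68.1 70.7]
47 82 t -7.6 8.7 z [26.5 71.3 75.2]
53 75 t -7.4 8.4 z [72.6 75.7 78.8]
59 16 t -7.2 8.0 z [75.1 76.7 79. ]
c0 [0.52110344 0.29651253] d [0.26297538 0.96480254]
top 496 [0.5724115  0.04375433 0.11967696] ((572.06591796875, 43.81996154785156), (29.95038604736328, 32.185272216796875), 74.7100601196289)
arm ((667.1697998046875, 17.571731567382812), (43.91313934326172, 242.69850158691406), 74.5772933959961) 3775
[ 0.9619268  -0.27330714  0.7055974   0.00834383]
```

View pics/pin.png

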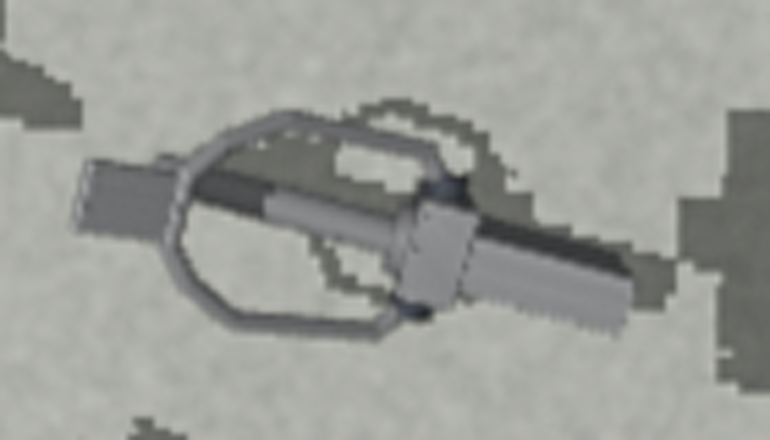

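```bash
cat >> h.py <<'E'
TH=np.radians(74.5); DX=np.array([np.cos(TH),np.sin(TH),0]); DY=np.array([-np.sin(TH),np.cos(TH),0])
C=np.array([0.5722,0.0438,0.0])
ROT=[np.pi,0,TH]
def fp(x,y,z): return C+DX*x+DY*y+np.array([0,0,z])   # foot frame -> world
E
python3 - <<'E'
from h import *
g=np.array([0.5069,0.2496,0])
for r in ([np.pi,0,TH],[np.pi,0,TH-np.pi]):
    for P in (g+[0,0,.007],fp(-.135,0,.083),fp(-.055,0,.083)):
        q=ctrl.solve_ik(P,r);print(None if q is None else np.round(q,2))
r=ROT
ctrl.gripper_to(0.05)
ctrl.move_pose(g+[0,0,.12],r)
ctrl.move_linear(g+[0,0,.007],v=0.1)
print(ctrl.observe()['tcp_pos'],ctrl.observe()['force'])
ctrl.gripper_to(0.0)
o=ctrl.observe();print(o['grip_width'],o['clock'])
ctrl.move_linear(g+[0,0,.26],v=0.2)
ctrl.move_linear(fp(-.135,0,.26),v=0.25)
ctrl.move_linear(fp(-.135,0,.083),v=0.15)
ctrl.sleep(.3)
o=ctrl.observe();p=ctrl.get_image('wrist');E=wristE(o,p);w=cloud(p,E)
print(o['clock'],o['tcp_pos'],o['tcp_rot'],o['force'],o['moment'],o['grip_width'],np.round(o['qpos'],2))
np.savez('w2.npz',w=w,c=p['color'],K=p['intrinsics'],E=E)
s=ctrl.get_image('side');np.savez('s2.npz',w=cloud(s),c=s['color'])
f=(w-C)@np.array([DX,DY,[0,0,1]]).T
np.savez('f2.npz',f=f)
q=f.reshape(-1,3);q=q[~np.isnan(q).any(1)]
k=(abs(q[:,0])<.03)&(abs(q[:,1])<.04)&(q[:,2]>.112)&(q[:,2]<.13);t=q[k]
print('post top',len(t),np.percentile(t,[2,50,98],axis=0).round(4).tolist(), cv2.minAreaRect((t[:,:2]*1000).astype(np.float32)))
for x in np.arange(-.16,-.02,.008):
    k=(q[:,0]>x)&(q[:,0]<x+.008)&(abs(q[:,1])<.013)&(q[:,2]>.095)&(q[:,2]<.2);t=q[k]
    if len(t): print(round(x,3),len(t),np.percentile(t[:,1],[1,50,99]).round(4),np.percentile(t[:,2],[1,50,99]).round(4))
save(p['color'],'w2.png')
E
```

```text
[-0.21  0.78 -0.52  2.09  0.83  0.49 -1.64]
[ 0.5   0.66 -0.65  2.1   0.71  0.61 -0.93]
[ 0.37  0.68 -0.67  2.07  0.71  0.64 -1.06]
[ 0.12  1.02 -1.11  2.07  1.21  0.95  1.17]
[-0.41  0.71  0.73  2.16 -0.87  0.6  -2.46]
[-0.65  0.8   0.92  2.13 -1.01  0.74 -2.46]
[0.50721221 0.2497641  0.00751863] [ 0.41572846 -0.34603681  0.37900672]
0.013906276847633018 9.8583
14.4083 [ 0.53626557 -0.0864628   0.08338247] [3.14093131e+00 4.91636830e-05 1.30000754e+00] [ 0.37659382 -0.19482103 -3.07537629] [-0.11420409  0.02006035 -0.01119485] 0.013800799654098535 [ 0.51  0.66 -0.67  2.1   0.72  0.62 -0.94]Traceback (most recent call last):
  File "<stdin>", line 25, in <module>
    return _quantile_unchecked(
        a, q, axis, out, overwrite_input, method, keepdims, weights)
    return _ureduce(a,
                    func=_quantile_ureduce_func,
    ...<5 lines>...
                    overwrite_input=overwrite_input,
                    method=method)
    r = func(a, **kwargs)
    result = _quantile(arr,
                       quantiles=q,
    ...<2 lines>...
                       out=out,
                       weights=wgt)
    slices_having_nans = np.isnan(arr[-1, ...])
                                  ~~~^^^^^^^^^
IndexError: index -1 is out of bounds for axis 0 with size 0
```

```bash
cat > m.py <<'E'
from h import *
M=np.array([DX,DY,[0,0,1]]).T
D=np.load('w2.npz');q=((D['w']-C)@M).reshape(-1,3);q=q[~np.isnan(q).any(1)]
for x in np.arange(-.16,-.02,.008):
    k=(q[:,0]>x)&(q[:,0]<x+.008)&(abs(q[:,1])<.014)&(q[:,2]>.095)&(q[:,2]<.2);t=q[k]
    if len(t): print(round(x,3),len(t),np.percentile(t[:,1],[1,50,99]).round(4),np.percentile(t[:,2],[1,50,99]).round(4))
ctrl.move_linear(fp(-.135,.05,.22),v=0.2)
ctrl.move_linear(fp(-.085,.05,.22),v=0.2)
ctrl.sleep(.3)
o=ctrl.observe();p=ctrl.get_image('wrist');E=wristE(o,p);w=cloud(p,E)
np.savez('w3.npz',w=w,c=p['color'],K=p['intrinsics'],E=E)
q=((w-C)@M).reshape(-1,3);q=q[~np.isnan(q).any(1)]
k=(abs(q[:,0])<.04)&(abs(q[:,1])<.03)&(q[:,2]>.115)&(q[:,2]<.13);t=q[k]
print('top',len(t))
if len(t):print(np.percentile(t,[1,50,99],axis=0).round(4).tolist(),cv2.minAreaRect((t[:,:2]*1000).astype(np.float32)))
s=np.load('s2.npz')['c'];a=cv2.resize(s[140:240,200:320],None,fx=4,fy=4,interpolation=cv2.INTER_CUBIC)
b=cv2.resize(np.vstack([D['c'],p['color']]),(266,400))
save(np.hstack([a,b]),'w23.png');print(ctrl.observe()['clock'])
E
python3 m.py
```

```text
-0.152 123 [-0.0077  0.0009  0.0092] [0.1104 0.112  0.1585]
-0.144 770 [-0.0078  0.0007  0.0092] [0.1106 0.1124 0.1652]
-0.136 907 [-0.0078  0.0009  0.0092] [0.1105 0.1125 0.1734]
-0.128 2433 [-0.0135  0.      0.0137] [0.0958 0.1186 0.1815]
-0.12 4420 [-0.0138 -0.0004  0.0138] [0.111  0.1941 0.198 ]
-0.112 6079 [-0.0137  0.      0.0136] [0.1075 0.1849 0.1921]
-0.104 5408 [-0.0139 -0.0042  0.0138] [0.1026 0.1832 0.192 ]
-0.096 620 [-0.0077  0.0005  0.0087] [0.0973 0.1062 0.1113]
-0.088 434 [-0.0043  0.0004  0.0052] [0.1023 0.106  0.1079]
-0.08 452 [-0.0042  0.0004  0.0051] [0.1025 0.106  0.1078]
-0.072 474 [-0.0041  0.0004  0.0055] [0.1019 0.106  0.1078]
-0.064 514 [-0.0045  0.0004  0.0054] [0.1015 0.106  0.1078]
-0.056 1163 [-0.0139  0.      0.0138] [0.1021 0.1375 0.1415]
-0.048 2498 [-0.0119  0.0004  0.0123] [0.1038 0.1421 0.146 ]
-0.04 719 [-0.0075  0.0005  0.0082] [0.1439 0.1462 0.1481]
top 1171
[[-0.0154, -0.0158, 0.1169], [0.0003, -0.0057, 0.1197], [0.0141, 0.016, 0.1214]] ((-0.5586147308349609, 0.023715972900390625), (32.41840744018555, 29.755531311035156), 89.88859558105469)
16.1417
```

View pics/w23.png

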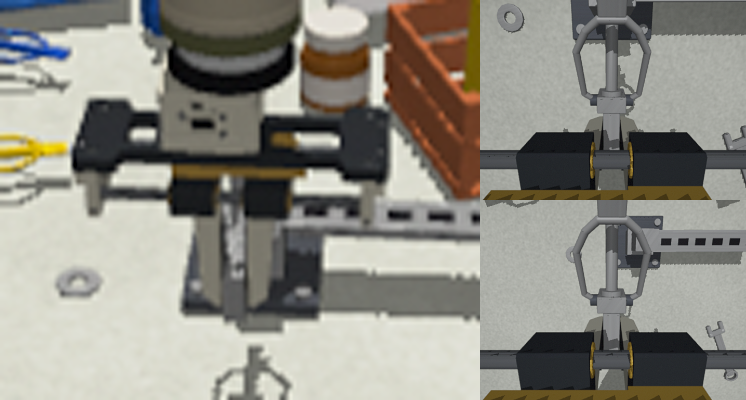

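The pin is held straight and level. Relative to the post in the same camera it sits about +0.5 mm sideways and at the right height. Now the guarded insertion.

```bash
cat > ins.py <<'E'
from h import *
M=np.array([DX,DY,[0,0,1]]).T
Y,Z=-.0005,.083
ctrl.move_linear(fp(-.135,.05,.22),v=0.2)
ctrl.move_linear(fp(-.135,Y,.15),v=0.2)
ctrl.move_linear(fp(-.135,Y,Z),v=0.15)
ctrl.move_linear(fp(-.118,Y,Z),v=0.06)
ctrl.sleep(.3);f0=np.array(ctrl.observe()['force'])
x=-.118
while x<-.0500:
    st=.001 if x<-.108 or x>-.0605 else .003
    x+=st;ctrl.move_linear(fp(x,Y,Z),v=0.03)
    o=ctrl.observe();F=(np.array(o['force'])-f0)@M;T=(np.array(o['tcp_pos'])-C)@M
    print(round(x,4),T.round(4),F.round(1),round(float(o['clock']),1))
    if -F[0]>4 or np.abs(F).max()>6:
        print('contact');break
E
python3 ins.py
```

```text
-0.117 [-0.117  -0.0005  0.083 ] [0.8 0.8 0.3] 18.7
-0.116 [-0.1159 -0.0005  0.083 ] [0.  0.6 0.9] 19.0
-0.115 [-0.1149 -0.0005  0.083 ] [0.6 0.  0.3] 19.2
-0.114 [-0.1139 -0.0005  0.083 ] [1.4 0.2 0.5] 19.5
-0.113 [-0.1129 -0.0005  0.083 ] [-0.2  1.3  1.4] 19.7
-0.112 [-0.1119 -0.0005  0.083 ] [ 1.  -0.8  0.4] 20.0
-0.111 [-0.1109 -0.0005  0.083 ] [-0.1  1.   0.4] 20.2
-0.11 [-0.1099 -0.0005  0.083 ] [0.4 0.2 0.1] 20.5
-0.109 [-0.1089 -0.0005  0.083 ] [-0.3 -0.1  0.5] 20.7
-0.108 [-0.1079 -0.0005  0.083 ] [0.3 0.8 0.2] 21.0
-0.105 [-0.1047 -0.0005  0.0831] [0.6 0.3 0. ] 21.2
-0.102 [-0.1017 -0.0005  0.083 ] [0.9 0.7 0.6] 21.5
-0.099 [-0.0987 -0.0005  0.083 ] [0.2 1.  0.2] 21.7
-0.096 [-0.0957 -0.0005  0.083 ] [ 0.3  0.6 -0.2] 22.0
-0.093 [-0.0927 -0.0005  0.083 ] [0.3 0.8 1. ] 22.2
-0.09 [-0.0897 -0.0005  0.083 ] [-0.4  0.5  0.8] 22.5
-0.087 [-0.0867 -0.0005  0.083 ] [0.4 0.5 0.4] 22.7
-0.084 [-0.0837 -0.0005  0.083 ] [-0.5  0.1  0.6] 23.0
-0.081 [-0.0807 -0.0005  0.083 ] [-0.4  0.2  1.4] 23.2
-0.078 [-0.0777 -0.0005  0.083 ] [ 0.8 -0.4 -0. ] 23.5
-0.075 [-0.0747 -0.0005  0.083 ] [ 0.3 -0.  -0.6] 23.7
-0.072 [-0.0717 -0.0005  0.083 ] [0.5 0.9 1.1] 24.0
-0.069 [-0.0687 -0.0005  0.083 ] [ 0.2  0.6 -0. ] 24.2
-0.066 [-0.0657 -0.0005  0.083 ] [ 0.1  1.2 -0.4] 24.5
-0.063 [-0.0627 -0.0005  0.083 ] [-0.1 -0.1 -0. ] 24.7
-0.06 [-0.0597 -0.0005  0.083 ] [0.2 1.2 0.2] 25.0
-0.059 [-0.0589 -0.0005  0.083 ] [0.6 0.2 0.3] 25.2
-0.058 [-0.0579 -0.0005  0.083 ] [-0.1  1.  -0.1] 25.5
-0.057 [-0.0569 -0.0005  0.083 ] [ 0.4  0.3 -0. ] 25.7
-0.056 [-0.0559 -0.0005  0.083 ] [ 0.3  0.6 -0. ] 26.0
-0.055 [-0.0555 -0.0005  0.0829] [-2.6  0.5  0.1] 26.2
-0.054 [-0.0554 -0.0004  0.0829] [-4.3  1.2  2.1] 26.5
contact
```

Home: contact at TCP foot x = -55.4 mm, where -55 was expected, with no lateral force. I'll release, rise and look at the ring.

```bash
cat >> h.py <<'E'
M=np.array([DX,DY,[0,0,1]]).T
def press(a,r=.084,off=.002,x0=-.0245,z0=.1018,y=-.0005):
    X=np.cos(a)*DX+np.array([0,0,np.sin(a)]);Zt=np.sin(a)*DX-np.array([0,0,np.cos(a)])
    Rm=np.stack([X,np.cross(Zt,X),Zt],1)
    p=fp(x0,y,z0)+r*X-off*Zt
    return p,R.from_matrix(Rm).as_euler('xyz').tolist()
E
python3 - <<'E'
from h import *
ctrl.sleep(.4)
ctrl.gripper_to(.045)
o=ctrl.observe();t=(np.array(o['tcp_pos'])-C)@M
ctrl.move_linear(fp(t[0],t[1],.21),v=0.2)
ctrl.gripper_to(0.0)
ctrl.move_linear(fp(-.03,0,.23),v=0.2)
ctrl.sleep(.3)
o=ctrl.observe();p=ctrl.get_image('wrist');E=wristE(o,p);w=cloud(p,E)
np.savez('w4.npz',w=w,c=p['color'],K=p['intrinsics'],E=E)
q=((w-C)@M).reshape(-1,3);q=q[~np.isnan(q).any(1)]
for x in np.arange(-.06,.08,.006):
    k=(q[:,0]>x)&(q[:,0]<x+.006)&(abs(q[:,1])<.03)&(q[:,2]>.09)&(q[:,2]<.17);t=q[k]
    if len(t): print(round(x,3),len(t),np.percentile(t[:,1],[1,50,99]).round(4),np.percentile(t[:,2],[1,50,99]).round(4))
save(p['color'],'w4.png')
s=ctrl.get_image('side')
print(o['clock'])
for a in (.9,.7,.4,0,-.13):
    P,r=press(a);qq=ctrl.solve_ik(P,r);print(a,P.round(3),None if qq is None else np.round(qq,2))
E
```

```text
-0.06 99 [-0.0073 -0.0002  0.0072] [0.0934 0.1073 0.1087]
-0.054 111 [-0.0073 -0.0002  0.007 ] [0.0975 0.1076 0.1093]
-0.048 107 [-0.0073 -0.0002  0.007 ] [0.1008 0.1082 0.1096]
-0.042 110 [-0.0072 -0.0002  0.0068] [0.1044 0.1086 0.1101]
-0.036 157 [-0.0114 -0.0002  0.011 ] [0.1075 0.1091 0.1108]
-0.03 252 [-0.0177 -0.0002  0.0171] [0.1023 0.1092 0.1109]
-0.024 352 [-0.0227  0.0002  0.0233] [0.1    0.107  0.1111]
-0.018 232 [-0.0248 -0.0002  0.0244] [0.1068 0.1191 0.1209]
-0.012 357 [-0.0249 -0.0002  0.0242] [0.1109 0.1194 0.121 ]
-0.006 381 [-0.0252 -0.0002  0.0242] [0.1158 0.1196 0.1216]
-0.0 364 [-0.0256  0.0006  0.0243] [0.118  0.1199 0.1264]
0.006 405 [-0.0259  0.0006  0.0245] [0.118  0.1199 0.1311]
0.012 403 [-0.0256 -0.0002  0.0236] [0.0903 0.1191 0.135 ]
0.018 201 [-0.0228  0.0006  0.0208] [0.104  0.1347 0.1402]
0.024 252 [-0.0188 -0.0005  0.0168] [0.1053 0.1412 0.1446]
0.03 236 [-0.0121 -0.0015  0.0098] [0.1413 0.1454 0.1489]
0.036 207 [-0.0091 -0.0014  0.0062] [0.1473 0.1505 0.1534]
0.042 214 [-0.0095 -0.0014  0.0061] [0.1522 0.1551 0.1577]
0.048 70 [-0.0094 -0.0017  0.006 ] [0.1542 0.1562 0.1582]
29.8083
0.9 [0.58  0.069 0.169] [ 0.98  1.01 -1.23  2.11  0.13  0.34 -0.28]
0.7 [0.583 0.081 0.157] [ 0.84  0.86 -1.12  2.09  0.24  0.36 -0.49]
0.4 [0.587 0.094 0.136] [ 0.56  0.71 -0.92  2.05  0.43  0.45 -0.82]
0 [0.589 0.101 0.104] [ 0.2   0.69 -0.7   1.96  0.66  0.73 -1.18]
-0.13 [0.588 0.101 0.093] [ 0.09  0.71 -0.65  1.93  0.7   0.84 -1.25]
```

View pics/w4.png

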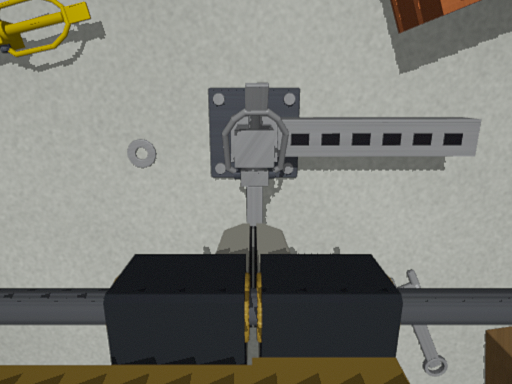

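The pin stays home with a slight head-down tilt. The ring is still open at about 0.6 rad, with its tab end at foot x = 49 mm, z = 157 mm (pixel (257,90)). Now I'll press along the arc with force monitoring.

```bash
cat > pr.py <<'E'
from h import *
Y=-.0010
P,r=press(.9,off=.03,y=Y);ctrl.move_linear(P,r,v=0.12)
P,r=press(.85,off=.004,y=Y);ctrl.move_linear(P,r,v=0.1)
ctrl.sleep(.3);f0=np.array(ctrl.observe()['force'])
a=.8;pk=0
while a>-.21:
    P,r=press(a,y=Y);ctrl.move_linear(P,r,v=0.06)
    o=ctrl.observe();F=(np.array(o['force'])-f0)
    n=-np.sin(a)*DX+np.array([0,0,np.cos(a)]);Fn=F@n;pk=max(pk,Fn)
    T=(np.array(o['tcp_pos'])-C)@M
    print(round(a,3),T.round(4),'Fn',round(Fn,1),'F',(F@M).round(1),round(float(o['clock']),1))
    if Fn>11 or np.abs(F).max()>14: print('STOP');break
    if a<-.08 and pk>3.5 and Fn<pk-3: print('snapped?');break
    a-=.05 if a>.2 else .02
E
python3 pr.py
```

```text
0.8 [ 0.0331 -0.001   0.164 ] Fn 0.7 F [-0.9  1.   0.1] 32.0
0.75 [ 0.0359 -0.0009  0.1609] Fn 0.1 F [-0.5  0.5 -0.3] 32.2
0.7 [ 0.0387 -0.0009  0.1577] Fn 0.1 F [-1.2 -0.1 -0.8] 32.5
0.65 [ 0.0414 -0.0008  0.1543] Fn 0.4 F [-1.5 -0.2 -0.6] 32.7
0.6 [ 0.044  -0.0009  0.151 ] Fn -0.4 F [-0.3  0.3 -0.7] 33.0
0.55 [ 0.0464 -0.0008  0.1475] Fn -0.3 F [-0.3  0.9 -0.5] 33.2
0.5 [ 0.0486 -0.0008  0.1439] Fn -0.6 F [-0.7 -0.1 -1.1] 33.5
0.45 [ 0.0507 -0.0008  0.1402] Fn -0.6 F [ 0.2  0.  -0.6] 33.7
0.4 [ 0.0525 -0.0008  0.1365] Fn 0.1 F [-0.4  0.2 -0.1] 34.0
0.35 [ 0.0542 -0.0008  0.1326] Fn -0.8 F [ 0.5 -0.5 -0.6] 34.2
0.3 [ 0.0556 -0.0008  0.1286] Fn -0.1 F [-1.1  1.  -0.5] 34.5
0.25 [ 0.0569 -0.0008  0.1246] Fn -0.2 F [-0.2 -0.  -0.2] 34.7
0.2 [ 0.0579 -0.0008  0.1205] Fn 0.2 F [-0.9  0.2  0. ] 35.0
0.18 [ 0.0576 -0.0009  0.1188] Fn -0.3 F [ 0.2  1.  -0.3] 35.2
0.16 [ 0.0582 -0.0009  0.1172] Fn -0.4 F [-0.6  0.3 -0.5] 35.5
0.14 [ 0.0587 -0.0009  0.1156] Fn 0.0 F [0.4 0.3 0.1] 35.7
0.12 [ 0.059  -0.0009  0.1138] Fn -0.5 F [-0.2  0.8 -0.5] 36.0
0.1 [ 0.0592 -0.0009  0.1122] Fn 1.3 F [-0.  -
[... 258 characters left out ...]
] 37.2
-0.0 [ 0.0598 -0.0009  0.1037] Fn -1.6 F [-1.3 -0.  -1.6] 37.5
-0.02 [ 0.0598 -0.0008  0.102 ] Fn -0.4 F [-0.4 -0.3 -0.4] 37.7
-0.04 [ 0.0598 -0.0009  0.1004] Fn 0.8 F [-0.4 -0.9  0.8] 38.0
-0.06 [ 0.0598 -0.0009  0.0987] Fn -0.7 F [-0.2  0.3 -0.7] 38.2
-0.08 [ 0.0597 -0.0009  0.097 ] Fn 0.6 F [-1.1 -0.6  0.7] 38.5
-0.1 [ 0.0596 -0.0009  0.0953] Fn 0.6 F [-0.3  0.6  0.7] 38.7
-0.12 [ 0.0594 -0.0009  0.0936] Fn -0.5 F [-1.  -0.1 -0.4] 39.0
-0.14 [ 0.0592 -0.0009  0.092 ] Fn 0.7 F [-1.   0.7  0.9] 39.2
-0.16 [ 0.0589 -0.001   0.0903] Fn 1.3 F [-0.8  0.3  1.4] 39.5
-0.18 [ 0.0586 -0.0011  0.0887] Fn 3.0 F [-0.9  0.2  3.2] 39.7
-0.2 [ 0.0584 -0.0012  0.0873] Fn 5.4 F [-1.2 -1.7  5.7] 40.0
```

```bash
python3 - <<'E'
from h import *
o=ctrl.observe();p=ctrl.get_image('wrist');E=wristE(o,p);np.savez('w5.npz',w=cloud(p,E),c=p['color'])
s=ctrl.get_image('side');np.savez('s5.npz',w=cloud(s),c=s['color'])
c=ctrl.get_image('scene')
z=lambda im,k:cv2.resize(im,None,fx=k,fy=k,interpolation=cv2.INTER_CUBIC)
a=cv2.resize(p['color'],(400,300));b=z(s['color'][150:225,215:315],4);d=z(c['color'][150:225,240:340],4)
save(np.hstack([np.vstack([a,d]),np.vstack([b,b*0])]),'w5.png')
E
```

```text
(no output)
```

View pics/w5.png

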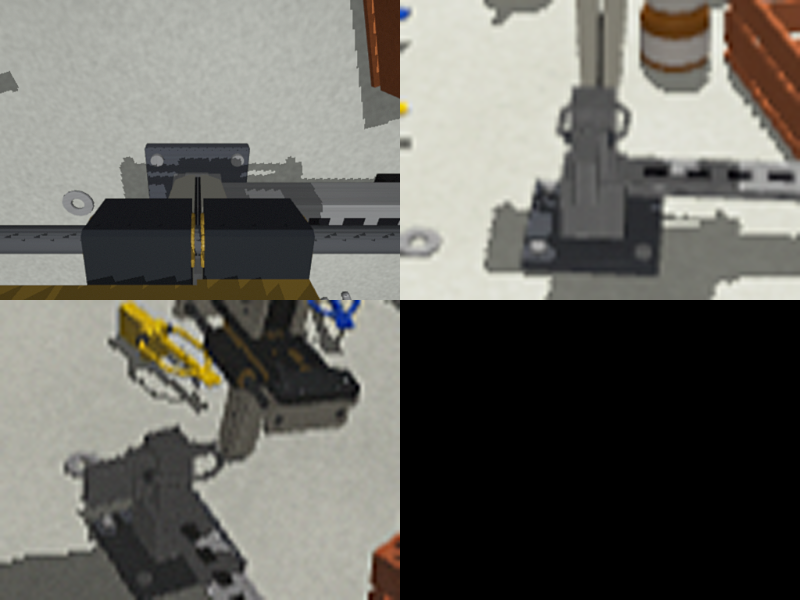

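```bash
python3 - <<'E'
from h import *
o=ctrl.observe();print(o['clock'],o['force'])
for n in ['scene','side']:
    p=ctrl.get_image(n);f=(cloud(p)-C)@M;q=f.reshape(-1,3)
    k=(q[:,2]>.07)&(q[:,2]<.16)&(abs(q[:,1])<.032)&(q[:,0]>-.09)&(q[:,0]<.065)&((abs(q[:,1])>.019)|(q[:,0]>.02)|(q[:,0]<-.018))
    t=q[k];print(n);print((t[np.argsort(t[:,0])]*1e3).round(0).astype(int).tolist()[:90])
E
```

```text
40.1083 [ 0.51697292 -0.57543272  6.3531779 ]
scene
[[-77, -10, 84], [-76, -8, 91], [-75, -5, 83], [-75, -6, 114], [-74, -4, 95], [-74, -4, 99], [-74, -12, 110], [-73, -2, 89], [-73, -2, 102], [-73, -11, 113], [-73, -9, 82], [-73, -10, 100], [-73, -9, 77], [-73, -9, 86], [-73, -2, 114], [-73, -9, 94], [-72, -8, 102], [-72, -6, 88], [-71, 2, 102], [-71, -6, 112], [-70, -4, 115], [-70, -11, 91], [-69, -10, 111], [-69, -9, 85], [-69, -9, 80], [-69, -8, 105], [-68, -8, 113], [-68, -7, 95], [-68, -7, 99], [-68, 1, 114], [-68, -6, 116], [-66, -11, 89], [-66, -11, 115], [-66, -10, 84], [-66, -10, 93], [-66, -9, 109], [-66, -9, 96], [-66, -9, 100], [-65, -8, 78], [-65, -8, 104], [-64, -13, 94], [-64, 4, 111], [-63, -12, 110], [-63, -2, 111], [-62, -10, 104], [-62, -9, 82], [-62, -9, 77], [-62, -1, 114], [-62, -9, 99], [-61, -8, 111], [-61, -7, 84], [-61, -6, 92], [-59, -3, 110], [-59, -10, 91], [-59, -10, 86], [-59, -10, 99], [-59, -9, 81], [-58, -8, 105], [-58, -7, 92], [-58, -7, 100], [-58, -7, 109], [-58, -6, 74], [-57, -12, 83], [-56, 4, 108], [-56, -11, 111], [-56, -11, 107], [-55, -10,
[... 1044 characters left out ...]
2, 116], [-72, 3, 99], [-72, -2, 109], [-71, 3, 106], [-71, 0, 109], [-71, 1, 82], [-71, 1, 103], [-71, 0, 112], [-71, -2, 89], [-71, -2, 82], [-71, -7, 83], [-71, 3, 112], [-71, -2, 99], [-71, -8, 102], [-70, 1, 115], [-67, -2, 116], [-66, -7, 116], [-66, 4, 115], [-66, 1, 115], [-63, -4, 114], [-62, 4, 116], [-61, -7, 116], [-60, 1, 114], [-60, -1, 115], [-58, -4, 113], [-58, 4, 116], [-57, -7, 116], [-56, 2, 115], [-56, -9, 85], [-56, -9, 95], [-56, -9, 115], [-55, -9, 112], [-55, -9, 102], [-55, -4, 115], [-55, -1, 114], [-55, -9, 108], [-54, -9, 104], [-54, -9, 117], [-53, -9, 97], [-53, -9, 80], [-53, 2, 116], [-53, -9, 90], [-52, 5, 116], [-52, -3, 116], [-52, -6, 116], [-50, -9, 85]]
```

```bash
python3 - <<'E'
from h import *
for n in ['scene','side']:
    p=ctrl.get_image(n);f=(cloud(p)-C)@M;q=f.reshape(-1,3)
    k=(q[:,2]>.065)&(q[:,2]<.2)&(abs(q[:,1])<.034)&(q[:,0]>-.03)&(q[:,0]<.065)&((abs(q[:,1])>.0195)|(q[:,0]>.02))
    t=q[k];print(n,len(t));print((t[np.argsort(t[:,0])]*1e3).round(0).astype(int).tolist()[:110])
E
```

```text
scene 331
[[-29, -22, 106], [-28, -20, 100], [-25, -20, 103], [-23, -24, 101], [-19, -31, 106], [-19, -22, 99], [-18, -20, 101], [-17, -27, 98], [-16, -24, 112], [-15, -21, 79], [-15, -21, 84], [-14, -20, 117], [-14, -28, 102], [-11, -21, 112], [-11, -20, 99], [-11, -21, 86], [-9, -25, 98], [-7, -21, 81], [-7, -21, 68], [-7, -21, 77], [-7, -20, 106], [-6, -25, 97], [-6, -26, 71], [-5, -24, 65], [-4, -21, 110], [-4, -22, 80], [-4, -28, 99], [-1, -22, 110], [-1, -22, 80], [0, -29, 98], [0, -21, 87], [0, -20, 112], [0, -20, 95], [0, -20, 103], [1, -20, 73], [1, -24, 123], [2, -23, 97], [3, -29, 97], [3, -20, 107], [3, -20, 115], [3, -20, 111], [6, -24, 96], [6, -23, 99], [7, -22, 86], [7, -20, 101], [8, -20, 75], [8, -26, 92], [9, -24, 95], [10, -21, 122], [10, -22, 67], [11, -20, 83], [11, -27, 92], [13, -22, 113], [13, -22, 92], [14, -29, 93], [14, -28, 97], [16, -31, 98], [19, -27, 89], [23, -25, 91], [24, -8, 98], [24, -7, 107], [24, -7, 102], [26, -26, 90], [27, -8, 101], [28, -23, 92], [28, -7, 96], [29, -4, 103], [31, -23, 91], [32, -5, 102], [32, 18, 89], [33, -4, 97], [33, 12, 
[... 1562 characters left out ...]
9, 187], [42, 6, 184], [42, 26, 199], [42, -27, 192], [42, 6, 197], [42, 15, 190], [42, -30, 185], [42, -11, 185], [42, -5, 197], [43, 12, 193], [43, -16, 191], [43, -5, 191], [43, 26, 190], [43, 15, 187], [43, -5, 184], [43, -16, 188], [43, 21, 187], [43, -22, 191], [43, 6, 190], [43, -13, 194], [43, 21, 183], [43, 15, 196], [43, 1, 193], [43, 23, 193], [43, 1, 187], [43, 4, 199], [43, 18, 196], [43, 4, 193], [43, 20, 196], [43, -24, 194], [43, 1, 190], [43, -22, 194], [43, -25, 184], [44, 1, 199], [44, -24, 197], [44, 9, 196], [44, -8, 184], [44, 4, 187], [44, -10, 193], [44, -33, 191], [44, -22, 200], [44, 23, 195], [44, -30, 194], [44, 18, 183], [44, -8, 196], [44, 1, 183], [44, 6, 193]]
```

The depth data puts the bar at x ≈ 43 mm, z ≈ 88 mm, below the nose axis at z ≈ 98 mm. That looks locked, so I'll retreat and check with the load off.

```bash
python3 - <<'E'
from h import *
P,r=press(-.2,off=.04,y=-.001);ctrl.move_linear(P,r,v=0.15)
P=fp(.0,.0,.27);ctrl.move_linear(P,[np.pi,0,TH],v=0.25)
ctrl.move_linear(fp(-.05,.0,.27),[np.pi,0,TH],v=0.25)
ctrl.sleep(.3)
o=ctrl.observe();p=ctrl.get_image('wrist');E=wristE(o,p);w=cloud(p,E);print(o['clock'],o['force'])
f=(w-C)@M;q=f.reshape(-1,3);q=q[~np.isnan(q).any(1)]
for x in np.arange(-.078,.08,.006):
    b=(q[:,0]>x)&(q[:,0]<x+.006)&(q[:,2]>.065)&(q[:,2]<.16)
    c=q[b&(abs(q[:,1])<.004)];l=q[b&(abs(q[:,1])>.019)&(abs(q[:,1])<.03)&(q[:,1]>0)]
    g=lambda t:np.percentile(t[:,2],[50,95]).round(4) if len(t)>2 else None
    print(round(x,3),'centre',g(c),'leg',g(l))
s=ctrl.get_image('scene')
z=lambda im,k:cv2.resize(im,None,fx=k,fy=k,interpolation=cv2.INTER_CUBIC)
save(np.hstack([z(p['color'][40:240,150:350],2),z(s['color'][150:225,250:325],400/75)]),'w6.png')
E
```

```text
42.15 [-0.08490867  0.21161164 -0.23124385]
-0.078 centre [0.1062 0.1075] leg None
-0.072 centre [0.1064 0.108 ] leg None
-0.066 centre [0.1071 0.1086] leg None
-0.06 centre [0.1075 0.1087] leg None
-0.054 centre [0.1081 0.1091] leg None
-0.048 centre [0.1083 0.1096] leg None
-0.042 centre [0.1087 0.1097] leg None
-0.036 centre [0.1091 0.1103] leg None
-0.03 centre [0.1096 0.111 ] leg None
-0.024 centre [0.1095 0.1114] leg [0.1008 0.1026]
-0.018 centre [0.1198 0.1212] leg [0.1006 0.1016]
-0.012 centre [0.1198 0.1211] leg [0.1    0.1012]
-0.006 centre [0.1196 0.1205] leg [0.0995 0.1004]
0.0 centre [0.1197 0.1209] leg [0.0993 0.1007]
0.006 centre [0.1196 0.1209] leg [0.0985 0.1003]
0.012 centre [0.1083 0.1204] leg [0.0978 0.0995]
0.018 centre [0.1073 0.1088] leg [0.098  0.0994]
0.024 centre [0.1078 0.1093] leg [0.0974 0.099 ]
0.03 centre [0.1084 0.1101] leg [0.0977 0.0986]
0.036 centre [0.1085 0.1101] leg None
0.042 centre [0.0969 0.1065] leg None
0.048 centre [0.0958 0.0971] leg None
0.054 centre [0.0953 0.097 ] leg None
0.06 centre [0.095  0.0962] leg None
0.066 centre [0.0944 0.0952] leg None
0.072 centre None leg None
0.078 centre None leg None
```

View pics/w6.png

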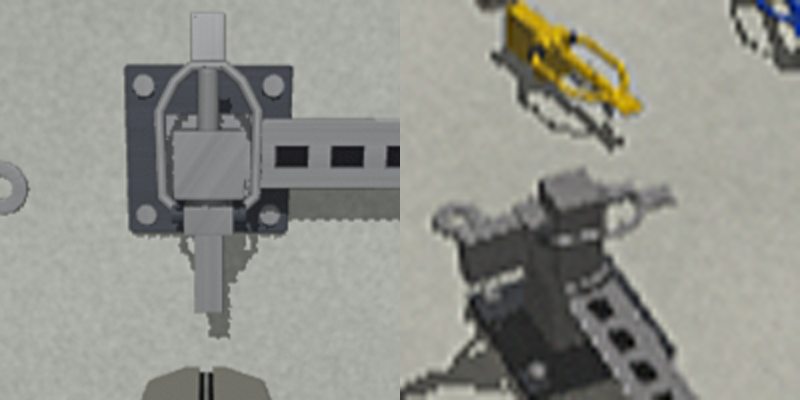

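Unloaded, the pin tilts 0.07 rad nose-up and the ring 0.07 rad nose-down. The relative ring angle is about -0.14, so it is locked. I'll do a last check along the hole, then hand in.

```bash
python3 - <<'E'
from h import *
o=ctrl.observe();p=ctrl.get_image('wrist');w=cloud(p,wristE(o,p))
q=((w-C)@M).reshape(-1,3)
k=(abs(q[:,1])<.005)&(q[:,2]>.102)&(q[:,2]<.114)
t=q[k&(q[:,0]<-.02)&(q[:,0]>-.1)];n=q[k&(q[:,0]>.02)&(q[:,0]<.06)]
print('tail',np.sort(t[:,0])[:3],'nose',np.sort(n[:,0])[-3:],'y',np.median(t[:,1]),np.median(n[:,1]))
post=q[(q[:,2]>.117)&(q[:,2]<.123)&(abs(q[:,1])<.03)&(abs(q[:,0])<.03)];print('post x',np.percentile(post[:,0],[1,99]))
if -.077<t[:,0].min()<-.069: ctrl.sign_off();print('signed')
E
```

```text
tail [-0.07376544 -0.07368621 -0.07364326] nose [0.04252089 0.04256355 0.04258252] y 6.10932572091189e-05 0.0006178464141923369
post x [-0.01491127  0.0145774 ]
the job is handed in; nothing more can be done
signed
```

The linchpin is through the post with its shoulder home, the ring is locked under the nose, and I handed the job in at about 42 s of the 72 s allowed. No verdict is reported, so this rests on my own checks.

- **Insertion:** I gripped the steel pin by its tab and fed it through from the foot's -x side in force-checked steps. Force on the tool stayed at sensor noise (about 1 N) until the shoulder touched at about 4 N. The ring was still open, at about 0.6 rad, when I let go.
- **Locking:** With the fingers shut, I pressed the ring's tab down along its arc. The most force I read was about 6 N.
- **Last checks, arm clear and pin unloaded:**
  - The pin's tail is at foot x = -73.7 mm (-73 expected) and its nose at 42.6 mm (44 expected).
  - Sideways it is within about 0.6 mm.
  - Its axis is about 102 mm above the foot's underside.
  - It rests about 0.07 rad nose-up, from the play in the hole.
  - The ring is about -0.14 rad relative to the pin, so locked.
- **One thing that did not match:** I never saw a clear 5 to 8 N peak as the ring went over the nose, so I went by the measured shape instead. The readings were probably too far apart, and the force only rose near the end of the stroke.

Nothing I did should have touched the other things on the bench, though I did not re-measure where they lie.

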